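# Reset the vent stay of the drying box

## Task

The drying box's vent flap is wide open, with the slot of its stay loose over the brass pin. Lift the stay off the pin (pressing the red thumb tab rocks it up), push the flap further shut, and drop the stay's red-framed hole over the pin, fully down, so that the vent is held a little open. Leave the other things on the bench and on the box where they are.

Things in the scene. Friction and masses are not known exactly. Their poses are not given: they have to be found in the camera images.
- box: the grey sheet-metal parts-drying box, fixed to the bench: 190 mm deep (its x), 260 mm wide (its y), 195 mm tall; origin at the centre of its underside on the bench. Its -x side is the open front with the blue vent flap, its +x axis points from the flap to the back, z up. The stay runs along the box's x axis at y = 0, over the roof.
- flap (a joint): opening angle of the blue vent flap (226 mm wide along the box's y, 10 mm thick), hinged along its lower edge 20 mm above the bench on a line 102 mm in front (-x) of the box's origin; 0 = upright and shut, grows as its top leans out and down away from the box (-x), end stop at 0.32 rad. Its hinge is stiff: the flap stays where it is left and takes about 2 to 4 N at its top edge to push either way.
- flap_top_edge (a point): middle of the top front edge of the blue flap, on its outer face (the face away from the box), 183 mm from the hinge line. Push inwards (box +x) on this face, just below this edge and 50 to 95 mm to either side (box y) of the middle, to close the flap without meeting the stay.
- stay_pivot (a point): the stay's pivot on two lugs over the flap's top edge, 200 mm from the flap's hinge line; it moves with the flap.
- stay (a joint): angle of the stay relative to the flap: 0 = at right angles to the flap, grows as the stay's knob end rises, end stop at 0.16 rad. The stay's slope over the horizontal is this value plus the flap's angle, so closing the flap also tips the knob end down by as much. The pivot is stiff: the stay remains at whatever angle it is left relative to the flap. About 3 to 4 N down on the tab lifts it; 1 to 2 N down on the knob lowers it.
- tab_top (a point): centre of the top face of the red thumb tab (34 mm along the stay, 44 mm wide) on the stay's short end in front of the flap, 58 mm in front of the pivot. Pressing the tab down about 21 mm, to its end stop, rocks the stay and lifts its long end high enough to pass over the pin all the way to the red-framed hole; nothing lies beneath the tab.
- knob_top (a point): centre of the top face of the black knob (24 mm wide, 14 mm tall on a neck 14 mm wide and 8 mm tall) standing on the far end of the stay, 185 mm behind the pivot and 24.5 mm above the bar's mid-plane. It can be pressed, or pinched from above.
- red_hole (a point): centre (mid-plane of the bar) of the round hole framed in red: hole 11 mm wide, 84 mm from the pivot along the stay. The stay is a steel bar 26 mm wide and 5 mm thick with, counted from the pivot, a plain hole 11 mm wide at 62 mm, the red-framed hole at 84 mm and a slot 43 mm long and 11 mm wide centred at 115.5 mm.
- slot_middle (a point): middle of the slot in the stay (mid-plane of the bar), 115.5 mm from the pivot. At the start the pin stands in this slot.
- pin_tip (a point): tip of the fixed upright brass pin: 8 mm wide, 15 mm tall, its top 6 mm tapering to 2.4 mm, on an aluminium boss 34 x 40 x 21 mm on the box's roof (the boss's place along the roof varies). When a hole is fully down the bar lies on the boss, its mid-plane 12.5 mm below the pin tip and roughly level.
- housing_a: bystander, to be left where it is: a stainless sensor housing standing on its white disc foot, 84 mm wide, 101 mm tall; origin at the centre of its underside
- housing_b: bystander, to be left where it is: a second stainless housing like the first; origin at the centre of its underside
- disc: bystander, to be left where it is: a loose white plastic disc, 84 mm wide, 14 mm thick, lying flat on the bench behind the box; origin at the centre of its underside
- collar: bystander, to be left where it is: a brass ring, 38 mm wide, 16 mm tall, lying on the box's roof well beside the stay; origin at the centre of its underside
- screw_tray: bystander, to be left where it is: a small blue open tray 100 x 70 x 35 mm; origin at the centre of its underside
- driver: bystander, to be left where it is: an orange-handled screwdriver lying on the bench; origin under it, on its axis
- jar: bystander, to be left where it is: a jar with a white lid, 56 mm wide, 75 mm tall; origin at the centre of its underside
- cap: bystander, to be left where it is: a white plastic cap, 40 mm wide, 18 mm tall, on the box's roof beside the stay; origin at the centre of its underside

How it is judged:
By the outcome, as a careful person would: the job done as asked, in the order asked, and still so for the second after the job is handed in, with the robot touching nothing.
It also fails if it takes over 48 s, if anything falls off the work surface, if the arm or the gripper's body presses on something with over 40 N, if the wrist force passes 120 N, or if a joint passes its speed limit or range.

## Robot

A 7-joint arm with a two-finger parallel gripper is mounted at the origin on the work surface. World frame = base frame: x ahead of the robot, y to its left, z up, the work surface at z = 0. Lengths are in m, angles in rad, forces in N, time in s.
With the tool pointing down it reaches from about 0.4 to 0.9 m from the base axis. Payload 5.5 kg.
Tool frame: the origin (TCP) lies on the mounting face of the last link; the fingertips stand 178 mm ahead of it and the grasp point (between the pads) lies 159 mm ahead of it; z points along the fingers, y is the direction in which the jaws open and shut (so a half turn about z gives the same grasp; the last joint's range is limited). The gripper opens to 92 mm and grips with 3 to 60 N. Pads are 19 mm wide; open, the fingers measure 130 mm over their backs; the gripper's body (75 mm by 190 mm) begins 47 mm behind the grasp point.
Start: joints at [1.407, 0.501, -0.427, 1.55, 0.221, 1.138, -0.21], TCP at [0.269, -0.592, 0.405] pointing down, gripper open.
Joint ranges: [-2.88, 2.88], [-0.31, 2.03], [-1.54, 1.56], [0.2, 2.42], [-1.41, 4.55], [0.19, 2.02], [-2.57, 2.57]. Speed limits (rad/s): [2.57, 2.57, 3.14, 3.14, 3.14, 3.14, 3.14].

## Interface

Orientations are given as a rotation vector (axis times angle).
In Python, from bench import arm gives the robot as it stands.
- The arm moves only by the tool carry_out, never from a script. Its argument "rows" is a list of rows, each an object of numbers: "dx", "dy", "dz": the shift along the tool's x, y, z in m; "turn": the turn about the tool's z in rad; "grip": the finger opening in m, from 0 to 0.0918. In form: [{"dx": .., "dy": .., "dz": .., "turn": .., "grip": ..}, ...]. A call has 1 to 10 rows; each row is the pose to reach, as a shift and turn from the pose commanded when the call began, along the tool's axes at that moment; what a row does not reach only later rows make up. A row lasts 1/12 s, in which the tool goes at most 41.7 mm and 7.16 degrees, less where a joint would pass 70% of its speed; a pose out of reach is approached as far as the arm can. A call with a gripper value outside its range is refused whole. The fingers move at their own pace and stop on an object; "force" is the grip in N (left out, the last holds). Time passes only in rows, so rows that repeat a pose let the fingers close. It gives the time, the measured TCP pose, the force and the opening at its end, in the units of the state.
- arm.state(): the state, without advancing time (a new reading comes with each control period).
- arm.read_camera(name): name is "scene" or "side" or "wrist"; returns a dict with "color" (400x640x3 uint8, red, green, blue), "mtx" (3x3 intrinsics, pixels), "D" ([k1, k2, p1, p2, k3] as OpenCV has them; the pictures are not rectified), "R" (3x3) and "t" (3): a world point X has camera coordinates R X + t; the wrist camera has in their place "mount" (4x4, takes a point from camera to tool coordinates, whose origin is the TCP and whose axes are the flange's). Camera axes: x right, y down, z forward; pixel columns grow to the right and rows downward; lengths in m; the calibration is good to about 2 mm. A picture is of the moment at which its call begins: read the wrist's pose just before it. There is no depth.
- arm.job_done(): hands the job in, once; it reports no verdict.
The state is a dict: "time_s": time; "joint_positions": joint angles; "joint_vel": joint speeds; "joint_torque": joint torques, N m; "position": TCP position; "tcp_rot": TCP orientation; "contact_force": force on the tool from outside, world axes, zero at the start; "torque": the same for the moment, N m; "grip_width": finger opening in m.
Only numpy, scipy, OpenCV 4.12 (cv2) and the standard library are available. Lean on these libraries where they do the work, as an engineer would, in place of code of your own. Each camera call takes 0.05 s, during which the arm holds its last target. There are 200 camera calls.

## Working session

There is one attempt and no reset: what is moved stays moved. The work goes in short steps, Python scripts to look and compute and a tool call to move; the robot and the scene stay as the last step left them, time stands still between calls to the robot, and variables do not carry over. Pictures are saved under pics/ and viewed, about 8 in all and at most 12, crops included, and the job is handed in when it is done.

Besides the shell and the picture viewer there is one more tool, called after "Call:" as a command line: name --argument value ..., lists and objects as JSON in quotes. carry_out: Moves the arm, as the interface text tells. Its arguments: {"type":"object","properties":{"rows":{"type":"array","items":{"type":"object","properties":{"dx":{"type":"number"},"dy":{"type":"number"},"dz":{"type":"number"},"turn":{"type":"number"},"grip":{"type":"number"}}}},"force":{"type":"number"}},"required":["rows"]}

```bash
mkdir -p pics; cat > h.py <<'E'
import numpy as np, cv2
from scipy.spatial.transform import Rotation as Ro
from bench import arm
def cam(n):
    s=arm.state(); c=arm.read_camera(n)
    if n=="wrist":
        M=np.eye(4); M[:3,:3]=Ro.from_rotvec(s["tcp_rot"]).as_matrix(); M[:3,3]=s["position"]
        T=np.linalg.inv(M@np.array(c["mount"])); c["R"]=T[:3,:3]; c["t"]=T[:3,3]
    for k in("R","t","mtx","D"): c[k]=np.array(c[k],float)
    return c
def save(c,name,crop=None,f=1):
    im=c["color"][:,:,::-1]
    if crop: x0,y0,x1,y1=crop; im=im[y0:y1,x0:x1]
    cv2.imwrite("pics/"+name,cv2.resize(im,None,fx=f,fy=f,interpolation=cv2.INTER_CUBIC))
def ray(c,p):
    u=cv2.undistortPoints(np.array([[p]],float),c["mtx"],c["D"])[0,0]
    d=c["R"].T@np.array([u[0],u[1],1]); return -c["R"].T@c["t"],d/np.linalg.norm(d)
def onz(c,p,z):
    o,d=ray(c,p); return o+d*(z-o[2])/d[2]
def tri(cps):
    A=np.zeros((3,3));b=np.zeros(3)
    for c,p in cps:
        o,d=ray(c,p);P=np.eye(3)-np.outer(d,d);A+=P;b+=P@o
    X=np.linalg.solve(A,b); return X,[np.linalg.norm(np.cross(X-ray(c,p)[0],ray(c,p)[1])) for c,p in cps]
def proj(c,X):
    return cv2.projectPoints(np.array(X,float).reshape(-1,3),cv2.Rodrigues(c["R"])[0],c["t"],c["mtx"],c["D"])[0][:,0]
E
python3 - <<'E'
from h import *
for n in("scene","side","wrist"):
    c=cam(n); save(c,n+"0.png",f=1.25); print(n,-c["R"].T@c["t"],c["R"][2])
s=arm.state();print(s["position"],Ro.from_rotvec(s["tcp_rot"]).as_matrix().round(3),s["contact_force"])
E
```

```text
scene [ 0.85358748 -0.57968741  0.89561978] [-0.33322731  0.59441454 -0.7318681 ]
side [0.2745705  0.75924279 0.90349209] [ 0.21026302 -0.69129655 -0.69130207]
wrist [ 0.34496935 -0.55664463  0.38445999] [-0.27747097 -0.12340089 -0.95277599]
[ 0.2689258  -0.5914795   0.40389845] [[ 0.91   0.414 -0.001]
 [ 0.414 -0.91   0.001]
 [ 0.    -0.002 -1.   ]] [ 0.61829357  1.20565594 -0.38759987]
```

View pics/scene0.png

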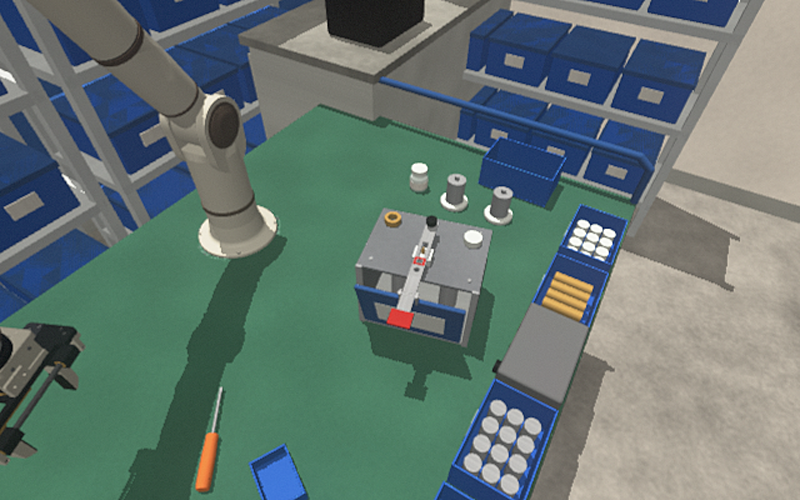

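View pics/side0.png

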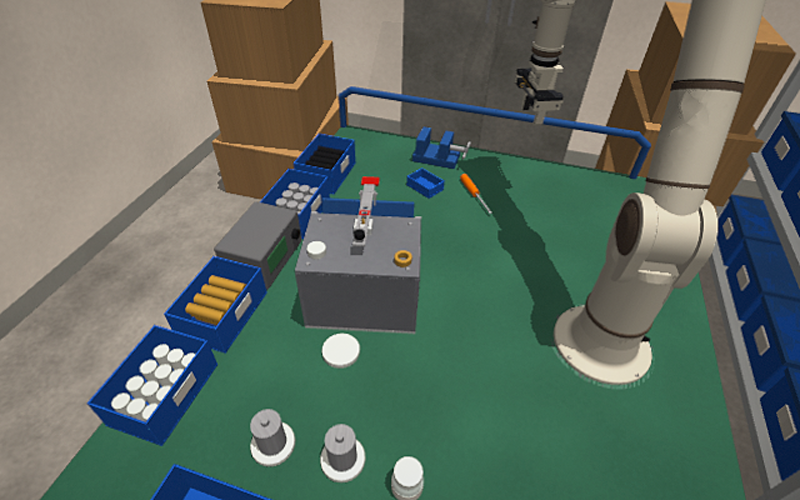

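The scene view shows the red tab at about (400,319) and the knob at (431,222), with the box front facing roughly -y. In the side view the tab is at about (370,182) and the knob at (360,233). I'll measure these next.

```bash
python3 - <<'E'
from h import *
cs=cam("scene");cd=cam("side")
def blobs(c,m,box):
    x0,y0,x1,y1=[int(v/1.25) for v in box]; k=np.zeros(m.shape,np.uint8);k[y0:y1,x0:x1]=m[y0:y1,x0:x1]
    n,l,st,ce=cv2.connectedComponentsWithStats(k)
    return [(st[i][:5].tolist(),ce[i].round(1).tolist()) for i in range(1,n) if st[i][4]>4]
for c,box,n in((cs,(340,190,510,360),"scene"),(cd,(290,160,430,290),"side")):
    h=cv2.cvtColor(c["color"],cv2.COLOR_RGB2HSV)
    red=((h[...,0]<6)|(h[...,0]>174))&(h[...,1]>150)&(h[...,2]>90)
    blk=(h[...,2]<45)
    blue=(h[...,0]>100)&(h[...,0]<125)&(h[...,1]>150)&(h[...,2]>60)
    print(n,"red",blobs(c,red,box),"\nblk",blobs(c,blk,box),"\nblue",blobs(c,blue,box))
for n,c,ps in(("scene",cs,[(357,265),(487,290),(383,209),(491,230)]),("side",cd,[(305,212),(421,217),(421,272),(298,267)])):
    for p in ps: print(n,onz(c,np.array(p)/1.25,.195).round(4))
print("cap/collar",onz(cs,np.array((473,238))/1.25,.213),onz(cs,np.array((393,217))/1.25,.211))
print("hous", [onz(cs,np.array(p)/1.25,.0).round(3) for p in((454,205),(498,218),(419,188))])
save(cs,"s1.png",(270,150,410,290),5); save(cd,"d1.png",(230,120,350,270),4)
E
```

```text
scene red [([331, 206, 3, 5, 9], [331.8, 208.1]), ([338, 207, 2, 5, 5], [338.6, 209.0]), ([309, 247, 22, 16, 237], [319.8, 254.7])] 
blk [([341, 174, 8, 7, 22], [345.2, 178.2])] 
blue [([284, 228, 34, 11, 64], [299.8, 232.2]), ([335, 240, 37, 11, 62], [353.4, 245.0])]
side red [([289, 141, 14, 8, 82], [295.6, 144.0]), ([287, 168, 9, 4, 15], [290.6, 170.2])] 
blk [([245, 128, 25, 7, 129], [257.5, 130.4]), ([233, 183, 7, 9, 53], [236.1, 187.0]), ([283, 184, 9, 8, 57], [287.1, 187.5])] 
blue [([232, 128, 56, 63, 1441], [258.1, 151.5]), ([330, 128, 14, 3, 29], [338.0, 128.7]), ([325, 134, 19, 25, 308], [335.8, 145.0]), ([297, 160, 34, 14, 392], [314.3, 166.7])]
scene [ 0.467  -0.0732  0.195 ]
scene [0.7251 0.0067 0.195 ]
scene [0.419  0.1054 0.195 ]
scene [0.6639 0.173  0.195 ]
side [ 0.7275 -0.0055  0.195 ]
side [ 0.4627 -0.0759  0.195 ]
side [0.4156 0.0961 0.195 ]
side [0.663  0.1638 0.195 ]
cap/collar [0.64539158 0.10968864 0.213     ] [0.46257732 0.07840367 0.211     ]
hous [array([0.472, 0.426, 0.   ]), array([0.609, 0.442, 0.   ]), array([0.341, 0.442, 0.   ])]
```

View pics/s1.png

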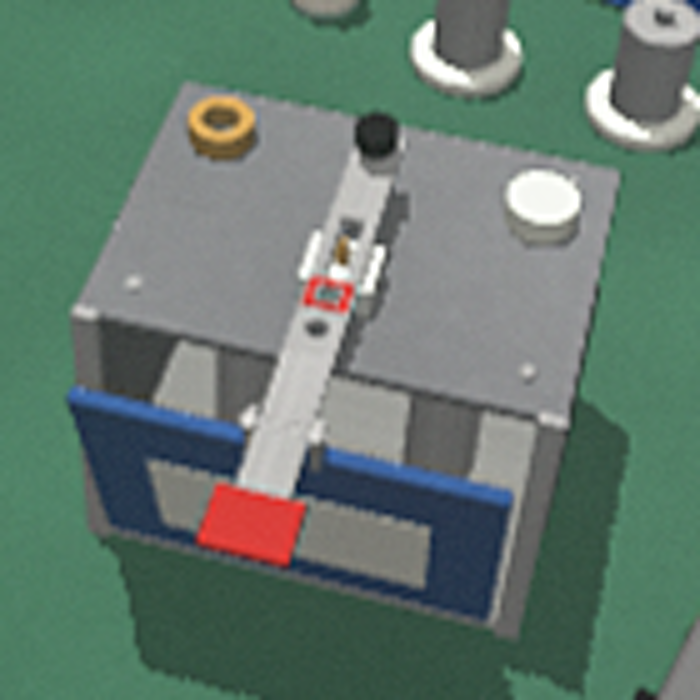

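View pics/d1.png

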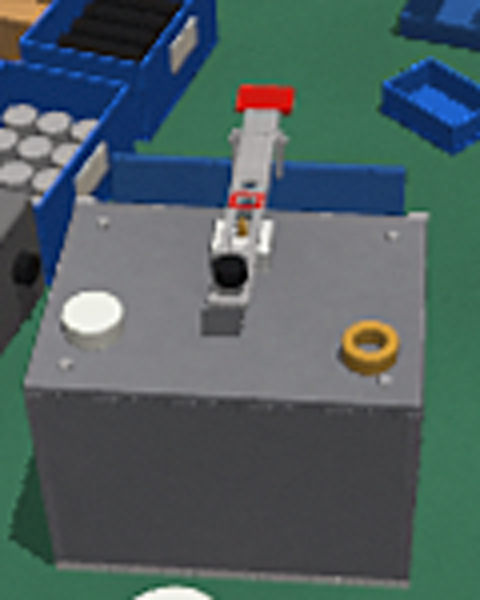

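```bash
cat > m.py <<'E'
from h import *
cs=cam("scene");cd=cam("side")
P=dict(tab=((320,254.9),(296.0,144.3)),knob=((345.4,176.3),(287.4,187)),pin=((338.6,197.6),(290.5,175)),hole=((335.6,208.9),(291.5,170)))
R={}
for k,(a,b) in P.items():
    X,e=tri([(cs,a),(cd,b)]);R[k]=X;print(k,X.round(4),np.array(e).round(4))
d=R["knob"]-R["tab"];print("dir",np.degrees(np.arctan2(d[1],d[0])),"len",np.linalg.norm(d))
E
python3 m.py; python3 -c "
import numpy as np,cv2
c=np.array([(.465,-.0745),(.726,.0006),(.6635,.1684),(.417,.101)],np.float32);print(c.mean(0),cv2.minAreaRect(c*1000))"
```

```text
tab [ 0.6177 -0.1537  0.2114] [0.0002 0.0002]
knob [0.5576 0.0788 0.2461] [0.0006 0.0006]
pin [0.5737 0.0134 0.2306] [0.0006 0.0006]
hole [ 0.5827 -0.018   0.2218] [0.0006 0.0006]
dir 104.4890662973997 len 0.24262616607264675
[0.567875 0.048875] ((570.3463745117188, 50.46803283691406), (271.58978271484375, 181.9298858642578), 16.0526123046875)
```

Triangulation agrees with the given sizes: pin tip z is 0.2306 (expected 0.231) and tab-to-knob length is 243 mm. Box +x heads at about 105°. Next I close the gripper, align it with the stay and go above the tab.

Call:
carry_out --rows '[{"dx":0.3,"dy":-0.15,"dz":-0.03,"turn":0.165,"grip":0.0},{"dx":0.3,"dy":-0.15,"dz":-0.03,"turn":0.165,"grip":0.0},{"dx":0.3,"dy":-0.15,"dz":-0.03,"turn":0.165,"grip":0.0},{"dx":0.3,"dy":-0.15,"dz":-0.03,"turn":0.165,"grip":0.0},{"dx":0.499,"dy":-0.25,"dz":-0.03,"turn":0.165,"grip":0.0},{"dx":0.499,"dy":-0.25,"dz":-0.03,"turn":0.165,"grip":0.0},{"dx":0.499,"dy":-0.25,"dz":-0.03,"turn":0.165,"grip":0.0},{"dx":0.499,"dy":-0.25,"dz":-0.03,"turn":0.165,"grip":0.0},{"dx":0.499,"dy":-0.25,"dz":-0.03,"turn":0.165,"grip":0.0},{"dx":0.499,"dy":-0.25,"dz":-0.03,"turn":0.165,"grip":0.0}]'

```text
time_s: 1.18
position: [0.5313, -0.2665, 0.4296]
tcp_rot: [3.114, 0.41, 0.0]
contact_force: [0.9, -0.3, 0.0]
grip_width: 0.03
```

Call:
carry_out --rows '[{"dx":0.112,"dy":-0.08,"dz":0.0,"turn":0.0,"grip":0.0},{"dx":0.112,"dy":-0.08,"dz":0.0,"grip":0.0},{"dx":0.112,"dy":-0.08,"dz":0.0,"grip":0.0},{"dx":0.112,"dy":-0.08,"dz":0.0,"grip":0.0},{"dx":0.112,"dy":-0.08,"dz":0.0,"grip":0.0},{"dx":0.112,"dy":-0.08,"dz":0.0,"grip":0.0}]'

```text
invalid input at $.rows[1]: expected keys dx, dy, dz, turn, grip
```

```bash
cat > st.py <<'E'
from h import *
s=arm.state();print(s["time_s"],np.round(s["position"],4),np.round(s["tcp_rot"],4),np.round(s["contact_force"],1),s["grip_width"],np.round(s["joint_positions"],2))
E
cat > sh.py <<'E'
import sys
from h import *
s=arm.state();R=Ro.from_rotvec(s["tcp_rot"]).as_matrix();t=np.array([float(v) for v in sys.argv[1:4]])
print("shift",(R.T@(t-s["position"])).round(4))
E
python3 st.py; python3 sh.py .6187 -.1575 .434
python3 - <<'E'
from h import *
c=cam("wrist"); save(c,"w1.png")
print(proj(c,[[.6177,-.1537,.2114],[.5576,.0788,.2461],[.5737,.0134,.231],[.5827,-.018,.2218]]).round(0))
E
```

```text
1.1833 [ 0.5313 -0.2665  0.4296] [3.1142e+00 4.0960e-01 4.0000e-04] [ 0.9 -0.3  0. ] 0.029967981782441398 [ 0.84  0.39 -0.54  1.67  0.22  1.14 -1.07]
shift [ 0.1126 -0.0827 -0.0044]
[[ 158.   41.]
 [-330.   47.]
 [-185.   44.]
 [-110.   42.]]
```

View pics/w1.png

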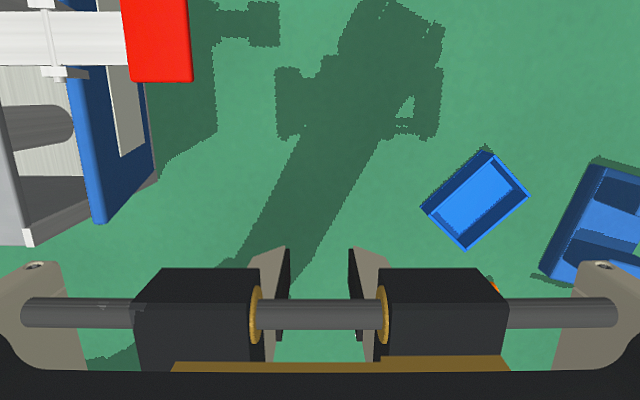

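The move was refused because every row needs all the keys. The wrist view shows the tab at about (157,40), matching the projected (158,41), so the tab position holds.

Call:
carry_out --rows '[{"dx":0.112,"dy":-0.081,"dz":0.0,"turn":0.0,"grip":0.0},{"dx":0.112,"dy":-0.081,"dz":0.0,"turn":0.0,"grip":0.0},{"dx":0.112,"dy":-0.081,"dz":0.0,"turn":0.0,"grip":0.0},{"dx":0.112,"dy":-0.081,"dz":0.0,"turn":0.0,"grip":0.0},{"dx":0.112,"dy":-0.081,"dz":0.0,"turn":0.0,"grip":0.0},{"dx":0.112,"dy":-0.081,"dz":0.0,"turn":0.0,"grip":0.0}]'

```text
time_s: 1.73
position: [0.6179, -0.1601, 0.429]
tcp_rot: [-3.114, -0.414, 0.001]
contact_force: [-0.9, 0.4, -0.7]
grip_width: 0.0003
```

```bash
python3 st.py; python3 sh.py .6187 -.1575 .389
```

```text
1.7333 [ 0.6179 -0.1601  0.429 ] [-3.114e+00 -4.141e-01  7.000e-04] [-0.9  0.4 -0.7] 0.0002607379419131799 [ 0.62  0.48 -0.56  1.55  0.27  1.19 -1.3 ]
shift [ 0.0014 -0.0023  0.04  ]
```

Call:
carry_out --rows '[{"dx":0.001,"dy":0.006,"dz":0.02,"turn":0.0,"grip":0.0},{"dx":0.001,"dy":0.006,"dz":0.035,"turn":0.0,"grip":0.0},{"dx":0.001,"dy":0.006,"dz":0.041,"turn":0.0,"grip":0.0},{"dx":0.001,"dy":0.006,"dz":0.044,"turn":0.0,"grip":0.0},{"dx":0.001,"dy":0.006,"dz":0.047,"turn":0.0,"grip":0.0},{"dx":0.001,"dy":0.006,"dz":0.05,"turn":0.0,"grip":0.0},{"dx":0.001,"dy":0.006,"dz":0.052,"turn":0.0,"grip":0.0},{"dx":0.001,"dy":0.006,"dz":0.052,"turn":0.0,"grip":0.0}]'

```text
time_s: 2.4
position: [0.6201, -0.1671, 0.3775]
tcp_rot: [3.114, 0.409, 0.001]
contact_force: [-1.2, -2.8, 1.6]
grip_width: 0.0005
```

Call:
carry_out --rows '[{"dx":0.0,"dy":0.0,"dz":0.002,"turn":0.0,"grip":0.0},{"dx":0.0,"dy":0.0,"dz":0.004,"turn":0.0,"grip":0.0},{"dx":0.0,"dy":0.0,"dz":0.006,"turn":0.0,"grip":0.0},{"dx":0.0,"dy":0.0,"dz":0.007,"turn":0.0,"grip":0.0},{"dx":0.0,"dy":0.0,"dz":0.007,"turn":0.0,"grip":0.0}]'

```text
time_s: 2.82
position: [0.6202, -0.1658, 0.3699]
tcp_rot: [-3.114, -0.411, 0.0]
contact_force: [-1.6, -0.5, 1.6]
grip_width: 0.0007
```

```bash
python3 st.py; python3 - <<'E'
from h import *
save(cam("scene"),"s2.png",(270,150,410,290),4)
E
```

```text
2.8167 [ 0.6202 -0.1658  0.3699] [-3.1136e+00 -4.1120e-01  1.0000e-04] [-1.6 -0.5  1.6] 0.0007382066394492205 [ 0.61  0.54 -0.54  1.6   0.31  1.08 -1.33]
```

View pics/s2.png

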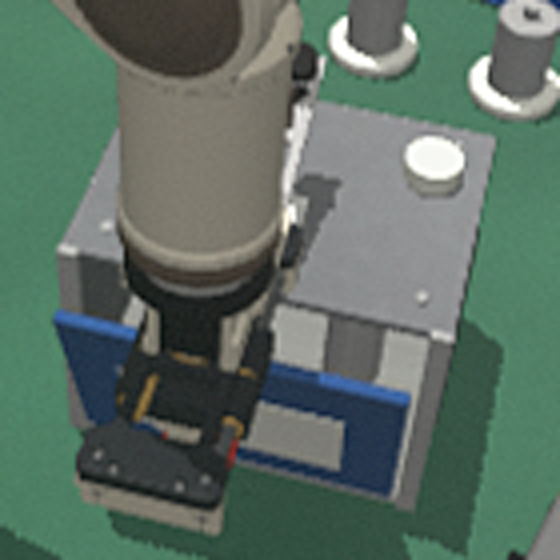

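The stay has rocked up and the flap's left corner is unmoved at about (284,230). I keep pressing until the end stop shows in the force.

Call:
carry_out --rows '[{"dx":0.0,"dy":0.0,"dz":0.002,"turn":0.0,"grip":0.0},{"dx":0.0,"dy":0.0,"dz":0.004,"turn":0.0,"grip":0.0},{"dx":0.0,"dy":0.0,"dz":0.004,"turn":0.0,"grip":0.0}]'

```text
time_s: 3.12
position: [0.6205, -0.1665, 0.3662]
tcp_rot: [-3.115, -0.41, -0.002]
contact_force: [0.2, -0.3, 1.6]
grip_width: 0.0005
```

Call:
carry_out --rows '[{"dx":0.0,"dy":0.0,"dz":0.002,"turn":0.0,"grip":0.0},{"dx":0.0,"dy":0.0,"dz":0.003,"turn":0.0,"grip":0.0},{"dx":0.0,"dy":0.0,"dz":0.003,"turn":0.0,"grip":0.0}]'

```text
time_s: 3.37
position: [0.6208, -0.168, 0.3643]
tcp_rot: [3.112, 0.408, 0.004]
contact_force: [0.2, -3.7, 5.5]
grip_width: 0.0004
```

Call:
carry_out --rows '[{"dx":0.0,"dy":0.0,"dz":0.002,"turn":0.0,"grip":0.0},{"dx":0.0,"dy":0.0,"dz":0.002,"turn":0.0,"grip":0.0},{"dx":0.0,"dy":0.0,"dz":0.002,"turn":0.0,"grip":0.0}]'

```text
time_s: 3.62
position: [0.621, -0.1692, 0.363]
tcp_rot: [3.11, 0.406, 0.006]
contact_force: [-0.2, -5.0, 8.5]
grip_width: 0.0005
```

End stop reached: the force rises while z holds. I lift off and move to the flap's box +y side, in front of it.

Call:
carry_out --rows '[{"dx":0.0,"dy":0.0,"dz":-0.03,"turn":0.0,"grip":0.0},{"dx":0.0,"dy":0.005,"dz":-0.05,"turn":0.0,"grip":0.0},{"dx":-0.04,"dy":0.005,"dz":-0.05,"turn":0.0,"grip":0.0},{"dx":-0.078,"dy":0.005,"dz":-0.05,"turn":0.0,"grip":0.0},{"dx":-0.078,"dy":0.005,"dz":-0.03,"turn":0.0,"grip":0.0},{"dx":-0.078,"dy":0.0,"dz":0.0,"turn":0.0,"grip":0.0},{"dx":-0.078,"dy":0.0,"dz":0.0,"turn":0.0,"grip":0.0},{"dx":-0.078,"dy":0.0,"dz":0.0,"turn":0.0,"grip":0.0}]'

```text
time_s: 4.28
position: [0.5441, -0.1864, 0.3599]
tcp_rot: [-3.112, -0.411, 0.005]
contact_force: [0.1, -0.1, 0.2]
grip_width: 0.0006
```

```bash
cat > look.py <<'E'
from h import *
import sys
a=sys.argv[1]
i1=cam("scene")["color"][140:290,270:410];i2=cam("side")["color"][120:270,220:360]
cv2.imwrite(f"pics/{a}.png",cv2.resize(np.hstack([i1,i2])[:,:,::-1],None,fx=2.8,fy=2.8,interpolation=cv2.INTER_CUBIC))
E
python3 st.py; python3 look.py b1
```

```text
4.2833 [ 0.5441 -0.1864  0.3599] [-3.1124 -0.4109  0.0052] [ 0.1 -0.1  0.2] 0.0006340479723083372 [ 0.72  0.44 -0.56  1.78  0.27  1.   -1.25]
```

View pics/b1.png

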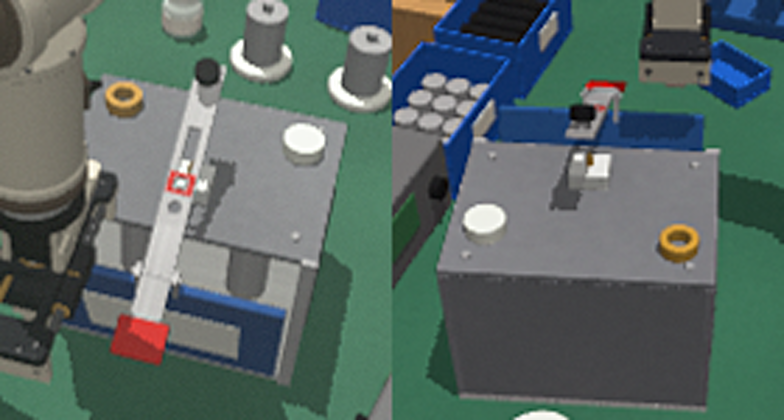

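The stay is up and clear of the pin, and holds by itself. The gripper stands in front of the flap's left part. Now I push, stopping short of the target first.

Call:
carry_out --rows '[{"dx":0.0,"dy":-0.025,"dz":0.0,"turn":0.0,"grip":0.0},{"dx":0.0,"dy":-0.04,"dz":0.0,"turn":0.0,"grip":0.0},{"dx":0.0,"dy":-0.047,"dz":0.0,"turn":0.0,"grip":0.0},{"dx":0.0,"dy":-0.052,"dz":0.0,"turn":0.0,"grip":0.0},{"dx":0.0,"dy":-0.057,"dz":0.0,"turn":0.0,"grip":0.0},{"dx":0.0,"dy":-0.062,"dz":0.0,"turn":0.0,"grip":0.0},{"dx":0.0,"dy":-0.066,"dz":0.0,"turn":0.0,"grip":0.0},{"dx":0.0,"dy":-0.068,"dz":0.0,"turn":0.0,"grip":0.0},{"dx":0.0,"dy":-0.068,"dz":0.0,"turn":0.0,"grip":0.0}]'

```text
time_s: 5.13
position: [0.5291, -0.1245, 0.3655]
tcp_rot: [3.107, 0.404, 0.009]
contact_force: [-3.0, -7.0, 20.3]
grip_width: 0.0003
```

```bash
python3 st.py; python3 look.py b2;python3 - <<'E'
from h import *
c=cam("wrist"); save(c,"w2.png")
E
```

```text
5.1333 [ 0.5291 -0.1245  0.3655] [3.1074 0.4045 0.0092] [-3.  -7.  20.3] 0.0002774369577912572 [ 0.66  0.38 -0.59  1.86  0.26  0.97 -1.35]
```

View pics/b2.png

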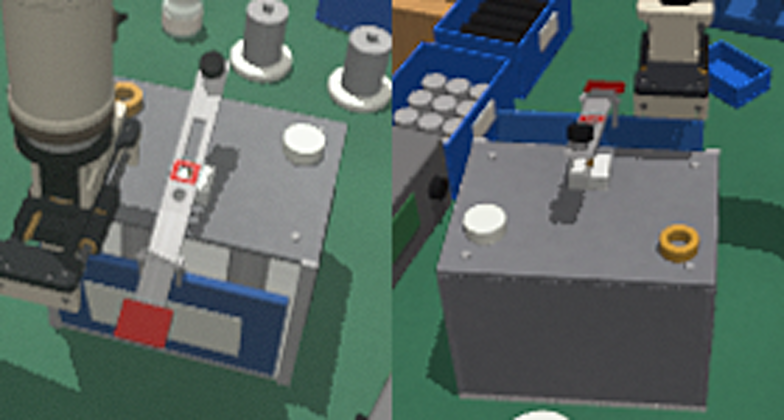

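The hole has moved toward the pin, so the flap moved. But there is 20 N vertically on the tool, so something is under it. I check before going on.

```bash
python3 - <<'E'
from h import *
s=arm.state();print(np.round(s["torque"],2),np.round(s["contact_force"],1))
E
```

```text
[-1.38  0.62  0.08] [-2.5 -8.3 19.5]
```

View pics/w2.png

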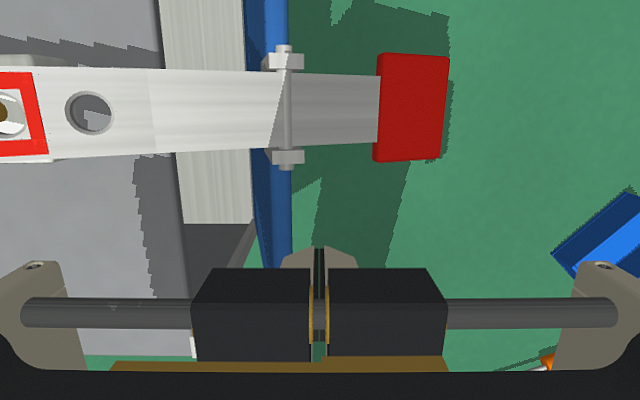

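```bash
python3 - <<'E'
from h import *
c=cam("wrist");u=np.array([-.2588,.9659]);O=np.array([.569,.05])
w=np.array([-.9659,-.2588])
def f(p,z):
    X=onz(c,p,z)[:2]-O; return (X@u).round(4),(X@w).round(4)
print("tcp",(arm.state()["position"][:2]-O)@u,(arm.state()["position"][:2]-O)@w)
print("pivot",f((286,105),.217),"flap top front edge",f((290,240),.198),"back",f((256,180),.20))
print("finger L,R at tip",f((283,255),.1875),f((360,260),.1875),"tip mid",f((320,248),.1875))
print("pin tip old",(np.array([.5737,.0134])-O)@u,(np.array([.5737,.0134])-O)@w)
E
```

```text
tcp -0.1583075310231874 0.08373369609302982
pivot (np.float64(-0.1474), np.float64(0.0024)) flap top front edge (np.float64(-0.1458), np.float64(0.0637)) back (np.float64(-0.1318), np.float64(0.0343))
finger L,R at tip (np.float64(-0.1411), np.float64(0.0765)) (np.float64(-0.1806), np.float64(0.0796)) tip mid (np.float64(-0.16), np.float64(0.0727))
pin tip old -0.03656830000000001 0.004932349999999963
```

Call:
carry_out --rows '[{"dx":0.0,"dy":0.0,"dz":-0.004,"turn":0.0,"grip":0.0},{"dx":0.0,"dy":0.0,"dz":-0.006,"turn":0.0,"grip":0.0},{"dx":0.0,"dy":0.0,"dz":-0.006,"turn":0.0,"grip":0.0}]'

```text
time_s: 5.58
position: [0.528, -0.1223, 0.3685]
tcp_rot: [3.113, 0.408, 0.004]
contact_force: [0.7, -4.8, 8.8]
grip_width: 0.0001
```

```bash
python3 - <<'E'
from h import *
s=arm.state();print(np.round(s["position"],4),np.round(s["torque"],2),np.round(s["contact_force"],1),s["tcp_rot"])
E
```

```text
[ 0.528  -0.1223  0.3685] [-1.02 -0.1   0.01] [ 0.7 -4.8  8.8] [3.11259534 0.40796272 0.00379743]
```

Call:
carry_out --rows '[{"dx":0.0,"dy":0.0,"dz":-0.002,"turn":0.0,"grip":0.0},{"dx":0.0,"dy":0.0,"dz":-0.004,"turn":0.0,"grip":0.0},{"dx":0.0,"dy":0.0,"dz":-0.004,"turn":0.0,"grip":0.0}]'

```text
time_s: 5.83
position: [0.527, -0.1207, 0.371]
tcp_rot: [-3.114, -0.411, 0.001]
contact_force: [1.1, -1.9, 2.0]
grip_width: 0.0009
```

```bash
python3 - <<'E'
from h import *
s=arm.state();print(np.round(s["position"],4),np.round(s["torque"],2),np.round(s["contact_force"],1),s["tcp_rot"])
E
```

```text
[ 0.527  -0.1207  0.371 ] [-0.39 -0.09 -0.01] [ 1.1 -1.9  2. ] [-3.11396837e+00 -4.10703118e-01  1.33455154e-03]
```

```bash
cat > red.py <<'E'
from h import *
u=np.array([-.2588,.9659]);w=np.array([-.9659,-.2588]);O=np.array([.569,.05])
def comps(c,box):
    h=cv2.cvtColor(c["color"],cv2.COLOR_RGB2HSV)
    m=(((h[...,0]<8)|(h[...,0]>172))&(h[...,1]>110)&(h[...,2]>70)).astype(np.uint8)
    k=np.zeros_like(m);x0,y0,x1,y1=box;k[y0:y1,x0:x1]=m[y0:y1,x0:x1]
    k2=cv2.dilate(k,np.ones((5,5),np.uint8))
    n,l,st,_=cv2.connectedComponentsWithStats(k2);r=[]
    for i in range(1,n):
        ys,xs=np.nonzero((l==i)&(k>0))
        if len(xs)>8:r.append((len(xs),(xs.min()+xs.max())/2,(ys.min()+ys.max())/2,xs.mean().round(1),ys.mean().round(1),xs.min(),xs.max(),ys.min(),ys.max()))
    return r
if __name__=="__main__":
    cs=cam("scene");cd=cam("side");cw=cam("wrist")
    a=comps(cs,(290,170,360,280));b=comps(cd,(270,125,320,190))
    print(a,b,"wrist",comps(cw,(0,0,640,400)),sep="\n")
    a.sort();b.sort()
    if len(a)>=2 and len(b)>=2:
        for i,n in((-1,"tab"),(-2,"hole")):
            X,e=tri([(cs,a[i][3:5]),(cd,b[i][3:5])]);print(n,"boxx",((X[:2]-O)@u).round(4),"boxy",((X[:2]-O)@w).round(4),"z",X[2].round(4),np.round(e,4))
E
python3 red.py
```

```text
[(38, np.float64(336.0), np.float64(200.5), np.float64(335.9), np.float64(200.4), np.int64(331), np.int64(341), np.int64(197), np.int64(204)), (260, np.float64(321.0), np.float64(254.5), np.float64(321.0), np.float64(254.6), np.int64(311), np.int64(331), np.int64(246), np.int64(263))]
[(49, np.float64(295.5), np.float64(151.0), np.float64(296.0), np.float64(150.4), np.int64(289), np.int64(302), np.int64(149), np.int64(153)), (13, np.float64(291.0), np.float64(162.0), np.float64(290.7), np.float64(162.3), np.int64(287), np.int64(295), np.int64(161), np.int64(163))]
wrist
[(6892, np.float64(419.5), np.float64(102.5), np.float64(419.3), np.float64(101.9), np.int64(381), np.int64(458), np.int64(49), np.int64(156)), (2994, np.float64(36.5), np.float64(106.0), np.float64(36.5), np.float64(108.0), np.int64(0), np.int64(73), np.int64(65), np.int64(147))]
tab boxx -0.1976 boxy 0.0063 z 0.1965 [0.0003 0.0003]
hole boxx -0.0675 boxy 0.0043 z 0.2509 [0.0006 0.0006]
```

Call:
carry_out --rows '[{"dx":0.0,"dy":-0.003,"dz":-0.0,"turn":0.0,"grip":0.0},{"dx":0.0,"dy":-0.006,"dz":-0.0,"turn":0.0,"grip":0.0},{"dx":0.0,"dy":-0.009,"dz":-0.0,"turn":0.0,"grip":0.0},{"dx":0.0,"dy":-0.01,"dz":-0.0,"turn":0.0,"grip":0.0},{"dx":0.0,"dy":-0.01,"dz":-0.0,"turn":0.0,"grip":0.0}]'

```text
time_s: 6.4
position: [0.5248, -0.1122, 0.3726]
tcp_rot: [3.112, 0.409, 0.001]
contact_force: [-2.9, -4.8, 10.3]
grip_width: 0.0004
```

```bash
python3 st.py; python3 red.py | tail -3
```

```text
6.4 [ 0.5248 -0.1122  0.3726] [3.1121e+00 4.0860e-01 1.0000e-03] [-2.9 -4.8 10.3] 0.00044306170994160455 [ 0.65  0.36 -0.6   1.86  0.24  0.99 -1.36]
[(7276, np.float64(421.5), np.float64(102.5), np.float64(421.1), np.float64(102.1), np.int64(382), np.int64(461), np.int64(48), np.int64(157)), (3029, np.float64(36.5), np.float64(106.5), np.float64(35.3), np.float64(108.0), np.int64(0), np.int64(73), np.int64(67), np.int64(146))]
tab boxx -0.1899 boxy 0.0054 z 0.2007 [0.0006 0.0006]
hole boxx -0.0575 boxy 0.0038 z 0.2489 [0.0006 0.0006]
```

The flap follows the finger, with the hole now at box x -0.0575 and about -0.039 needed. I keep pushing, rising a little to relieve the vertical friction.

Call:
carry_out --rows '[{"dx":0.0,"dy":0.0,"dz":-0.003,"turn":0.0,"grip":0.0},{"dx":0.0,"dy":-0.003,"dz":-0.004,"turn":0.0,"grip":0.0},{"dx":0.0,"dy":-0.006,"dz":-0.005,"turn":0.0,"grip":0.0},{"dx":0.0,"dy":-0.009,"dz":-0.005,"turn":0.0,"grip":0.0},{"dx":0.0,"dy":-0.01,"dz":-0.005,"turn":0.0,"grip":0.0},{"dx":0.0,"dy":-0.01,"dz":-0.005,"turn":0.0,"grip":0.0}]'

```text
time_s: 7.05
position: [0.5219, -0.1011, 0.3765]
tcp_rot: [3.114, 0.411, -0.0]
contact_force: [-0.3, -3.2, 5.5]
grip_width: 0.0006
```

```bash
python3 st.py; python3 red.py | tail -3
```

```text
7.05 [ 0.5219 -0.1011  0.3765] [ 3.1144e+00  4.1130e-01 -3.0000e-04] [-0.3 -3.2  5.5] 0.0006324920110532867 [ 0.64  0.35 -0.61  1.87  0.23  0.99 -1.37]
[(7575, np.float64(426.5), np.float64(102.5), np.float64(426.1), np.float64(102.1), np.int64(386), np.int64(467), np.int64(48), np.int64(157)), (3141, np.float64(43.0), np.float64(104.5), np.float64(42.9), np.float64(103.6), np.int64(2), np.int64(84), np.int64(67), np.int64(142))]
tab boxx -0.1791 boxy 0.0057 z 0.2055 [0.0002 0.0002]
hole boxx -0.0449 boxy 0.0046 z 0.2466 [0.0002 0.0002]
```

Call:
carry_out --rows '[{"dx":0.0,"dy":-0.001,"dz":-0.001,"turn":0.0,"grip":0.0},{"dx":0.0,"dy":-0.003,"dz":-0.002,"turn":0.0,"grip":0.0},{"dx":0.0,"dy":-0.0035,"dz":-0.002,"turn":0.0,"grip":0.0},{"dx":0.0,"dy":-0.0035,"dz":-0.002,"turn":0.0,"grip":0.0}]'

```text
time_s: 7.53
position: [0.521, -0.0978, 0.3781]
tcp_rot: [-3.114, -0.411, 0.001]
contact_force: [-0.4, -1.2, 1.3]
grip_width: 0.0006
```

```bash
python3 st.py; python3 red.py | tail -3; python3 look.py b3
python3 - <<'E'
from h import *
a=cv2.imread("pics/b3.png");c=cam("wrist");w=c["color"][40:180,0:320,::-1]
cv2.imwrite("pics/b4.png",np.vstack([cv2.resize(a[:, :],(760,407)),cv2.resize(w[:,:],(760,190*140//140+0))]) if 0 else np.hstack([cv2.resize(a[90:300,60:330],None,fx=1.4,fy=1.4),cv2.resize(w,None,fx=1.3,fy=2.1)]))
E
```

```text
7.5333 [ 0.521  -0.0978  0.3781] [-3.1141e+00 -4.1110e-01  6.0000e-04] [-0.4 -1.2  1.3] 0.0005805644177750056 [ 0.64  0.34 -0.61  1.87  0.23  0.99 -1.38]
[(7577, np.float64(428.0), np.float64(102.5), np.float64(427.9), np.float64(101.9), np.int64(387), np.int64(469), np.int64(48), np.int64(157)), (3010, np.float64(49.5), np.float64(104.5), np.float64(49.4), np.float64(103.2), np.int64(10), np.int64(89), np.int64(68), np.int64(141))]
tab boxx -0.1765 boxy 0.0054 z 0.207 [0.0002 0.0002]
hole boxx -0.0418 boxy 0.0043 z 0.2455 [0.0001 0.0001]
```

View pics/b4.png

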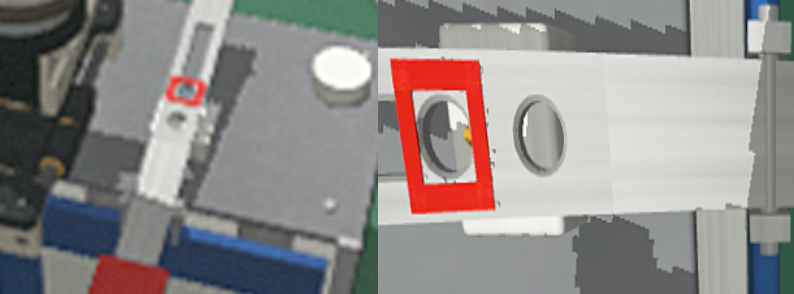

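Through the red-framed hole, the wrist view shows the pin tip at the hole's right rim, at about (69,104) in wrist pixels. The view is oblique, so I turn that into positions.

```bash
python3 - <<'E'
from red import *
c=cam("wrist")
f=lambda p,z:(((onz(c,p,z)[:2]-O)@u).round(4),((onz(c,p,z)[:2]-O)@w).round(4))
print("pin",f((69,104),.231),f((67,104),.229),"hole top",f((51.5,105),.2435),f((51.5,105),.246),"pivot",f((301,102),.22))
X=np.array([.569,.05,.231]);
for bx in(-.0366,-.0346):
    p=np.r_[O+bx*u+.0045*w,.231];print(bx,proj(c,p).round(1),proj(c,p-[0,0,.004]).round(1))
print(-c["R"].T@c["t"])
E
```

```text
pin (np.float64(-0.0388), np.float64(0.0032)) (np.float64(-0.0366), np.float64(0.0032)) hole top (np.float64(-0.0417), np.float64(0.0032)) (np.float64(-0.0437), np.float64(0.0032)) pivot (np.float64(-0.1231), np.float64(0.0032))
-0.0366 [[ 63.8 107.8]] [[ 71.3 107.4]]
-0.0346 [[ 58.5 107.8]] [[ 66.1 107.4]]
[ 0.60169467 -0.07603715  0.35875095]
```

Call:
carry_out --rows '[{"dx":0.0,"dy":-0.0013,"dz":-0.0005,"turn":0.0,"grip":0.0},{"dx":0.0,"dy":-0.0013,"dz":-0.0005,"turn":0.0,"grip":0.0},{"dx":0.0,"dy":0.01,"dz":-0.0005,"turn":0.0,"grip":0.0},{"dx":0.0,"dy":0.02,"dz":-0.02,"turn":0.0,"grip":0.0},{"dx":0.0,"dy":0.02,"dz":-0.06,"turn":0.0,"grip":0.0},{"dx":0.0,"dy":0.02,"dz":-0.1,"turn":0.0,"grip":0.0},{"dx":0.0,"dy":0.02,"dz":-0.12,"turn":0.0,"grip":0.0},{"dx":0.0,"dy":0.02,"dz":-0.12,"turn":0.0,"grip":0.0}]'

```text
time_s: 8.55
position: [0.528, -0.1179, 0.5037]
tcp_rot: [3.111, 0.409, 0.014]
contact_force: [1.0, 0.7, 0.7]
grip_width: 0.0006
```

```bash
python3 st.py; python3 red.py | tail -3
python3 - <<'E'
from red import *
X=O+(-.1221+.185*.967-.0245*.25)*u+.0045*w;print("knob",X)
s=arm.state();R=Ro.from_rotvec(s["tcp_rot"]).as_matrix()
print((R.T@(np.r_[X,.2925+.178+.015]-s["position"])).round(4))
for n in("scene","side"):
    print(n,proj(cam(n),np.r_[X,.291]))
E
```

```text
8.55 [ 0.528  -0.1179  0.5037] [3.1115 0.4093 0.0137] [1.  0.7 0.7] 0.0005520795921186952 [ 0.7   0.24 -0.63  1.7   0.15  1.24 -1.27]
[(2495, np.float64(352.0), np.float64(101.0), np.float64(352.0), np.float64(100.6), np.int64(330), np.int64(374), np.int64(71), np.int64(131)), (654, np.float64(154.0), np.float64(101.5), np.float64(154.1), np.float64(100.6), np.int64(137), np.int64(171), np.int64(84), np.int64(119))]
tab boxx -0.1765 boxy 0.0053 z 0.207 [0.0001 0.0001]
hole boxx -0.0418 boxy 0.0041 z 0.2456 [0.0001 0.0001]
knob [0.55154005 0.09777755]
[ 0.0804 -0.202   0.0121]
scene [[347.71853186 158.46586625]]
side [[286.0937318  178.89475153]]
```

Call:
carry_out --rows '[{"dx":0.08,"dy":-0.202,"dz":0.0,"turn":0.0,"grip":0.0},{"dx":0.08,"dy":-0.202,"dz":0.0,"turn":0.0,"grip":0.0},{"dx":0.08,"dy":-0.202,"dz":0.0,"turn":0.0,"grip":0.0},{"dx":0.08,"dy":-0.202,"dz":0.0,"turn":0.0,"grip":0.0},{"dx":0.08,"dy":-0.202,"dz":0.0,"turn":0.0,"grip":0.0},{"dx":0.08,"dy":-0.202,"dz":0.0,"turn":0.0,"grip":0.0},{"dx":0.08,"dy":-0.202,"dz":0.0,"turn":0.0,"grip":0.0},{"dx":0.08,"dy":-0.202,"dz":0.0,"turn":0.0,"grip":0.0},{"dx":0.08,"dy":-0.202,"dz":0.0,"turn":0.0,"grip":0.0}]'

```text
time_s: 9.55
position: [0.5514, 0.0963, 0.4971]
tcp_rot: [3.114, 0.407, -0.003]
contact_force: [-0.0, -0.8, 0.2]
grip_width: 0.0004
```

```bash
python3 st.py; python3 sh.py .5515 .0978 .468; python3 - <<'E'
from h import *
for n,p in(("scene",(348,158)),("side",(286,179))):
    c=cam(n);h=cv2.cvtColor(c["color"],cv2.COLOR_RGB2HSV);m=(h[...,2]<60).astype(np.uint8);k=np.zeros_like(m);k[p[1]-14:p[1]+15,p[0]-14:p[0]+15]=m[p[1]-14:p[1]+15,p[0]-14:p[0]+15]
    print(n,[(x.tolist()) for x in cv2.connectedComponentsWithStats(k)[2][1:]])
E
```

```text
9.55 [0.5514 0.0963 0.4971] [ 3.1143  0.407  -0.0033] [-0.  -0.8  0.2] 0.0004118018295862969 [ 0.37  0.3  -0.73  1.66  0.21  1.26 -1.71]
shift [ 0.0005 -0.0015  0.0291]
scene [[354, 146, 1, 2, 2], [344, 156, 8, 9, 62]]
side [[292, 166, 2, 2, 3], [281, 177, 10, 8, 71]]
```

Call:
carry_out --rows '[{"dx":0.0,"dy":-0.001,"dz":0.02,"turn":0.0,"grip":0.0},{"dx":0.0,"dy":-0.001,"dz":0.027,"turn":0.0,"grip":0.0},{"dx":0.0,"dy":-0.002,"dz":0.031,"turn":0.0,"grip":0.0},{"dx":0.0,"dy":-0.003,"dz":0.034,"turn":0.0,"grip":0.0},{"dx":0.0,"dy":-0.005,"dz":0.038,"turn":0.0,"grip":0.0},{"dx":0.0,"dy":-0.007,"dz":0.042,"turn":0.0,"grip":0.0},{"dx":0.0,"dy":-0.007,"dz":0.044,"turn":0.0,"grip":0.0},{"dx":0.0,"dy":-0.007,"dz":0.044,"turn":0.0,"grip":0.0}]'

```text
time_s: 10.32
position: [0.5493, 0.1052, 0.454]
tcp_rot: [-3.114, -0.411, 0.0]
contact_force: [-1.5, 0.1, 0.2]
grip_width: 0.0004
```

```bash
python3 st.py; python3 red.py; python3 - <<'E'
from h import *
a=cam("scene");b=cam("side")
i=np.hstack([cv2.resize(a["color"][170:270,290:370],None,fx=5,fy=5,interpolation=3),cv2.resize(b["color"][130:230,260:340],None,fx=5,fy=5,interpolation=3)])
cv2.imwrite("pics/b5.png",i[:,:,::-1])
E
```

```text
10.3167 [0.5493 0.1052 0.454 ] [-3.1144e+00 -4.1110e-01  5.0000e-04] [-1.5  0.1  0.2] 0.00039249688949816565 [ 0.35  0.34 -0.73  1.72  0.24  1.18 -1.75]
[(33, np.float64(338.5), np.float64(196.5), np.float64(338.3), np.float64(196.7), np.int64(334), np.int64(343), np.int64(193), np.int64(200)), (244, np.float64(323.5), np.float64(244.0), np.float64(323.6), np.float64(244.0), np.int64(313), np.int64(334), np.int64(236), np.int64(252))]
[(14, np.float64(300.5), np.float64(150.5), np.float64(300.9), np.float64(149.8), np.int64(299), np.int64(302), np.int64(148), np.int64(153))]
wrist
[(557, np.float64(629.0), np.float64(221.5), np.float64(633.2), np.float64(229.7), np.int64(619), np.int64(639), np.int64(192), np.int64(251)), (575, np.float64(476.0), np.float64(233.5), np.float64(475.8), np.float64(233.3), np.int64(460), np.int64(492), np.int64(216), np.int64(251))]
```

View pics/b5.png

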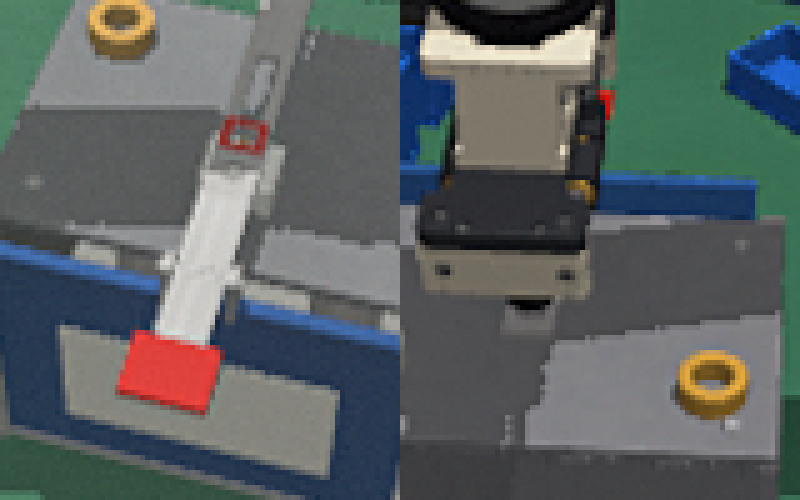

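The scene crop shows the red hole centred at about (338.4,196.6), nearly over the pin's earlier (338.6,197.6). The pin's gold shows inside the hole. I compute the offset.

```bash
python3 - <<'E'
from red import *
c=cam("scene");w_=cam("wrist");zt=.237
g=lambda c,p,z:(((onz(c,p,z)[:2]-O)@u).round(4),((onz(c,p,z)[:2]-O)@w).round(4))
print("hole",g(c,(338.4,196.6),zt),g(w_,(476,233.4),zt))
h=cv2.cvtColor(w_["color"],cv2.COLOR_RGB2HSV);m=(h[...,0]>10)&(h[...,0]<30)&(h[...,1]>100)
m[:, :440]=0;m[:,510:]=0;m[:200]=0;m[270:]=0;ys,xs=np.nonzero(m);print("pin px",len(xs),xs.min() if len(xs) else 0,xs.max() if len(xs) else 0,xs.mean(),ys.mean()); 
if len(xs): print("pin",g(w_,(xs.mean(),ys.mean()),.229))
E
```

```text
hole (np.float64(-0.0394), np.float64(0.0045)) (np.float64(-0.0404), np.float64(0.0027))
pin px 19 468 472 469.7368421052632 229.78947368421052
pin (np.float64(-0.0399), np.float64(0.0035))
```

Hole and pin agree to about 1 mm in the same camera, so I lower the knob.

Call:
carry_out --rows '[{"dx":0.0,"dy":-0.001,"dz":0.004,"turn":0.0,"grip":0.0},{"dx":0.0,"dy":-0.002,"dz":0.008,"turn":0.0,"grip":0.0},{"dx":0.0,"dy":-0.003,"dz":0.012,"turn":0.0,"grip":0.0},{"dx":0.0,"dy":-0.004,"dz":0.016,"turn":0.0,"grip":0.0},{"dx":0.0,"dy":-0.005,"dz":0.02,"turn":0.0,"grip":0.0},{"dx":0.0,"dy":-0.006,"dz":0.024,"turn":0.0,"grip":0.0},{"dx":0.0,"dy":-0.006,"dz":0.027,"turn":0.0,"grip":0.0},{"dx":0.0,"dy":-0.006,"dz":0.028,"turn":0.0,"grip":0.0}]'

```text
time_s: 11.33
position: [0.5477, 0.1108, 0.4255]
tcp_rot: [-3.114, -0.41, 0.002]
contact_force: [-0.5, -0.3, -0.2]
grip_width: 0.0005
```

```bash
python3 st.py
```

```text
11.3333 [0.5477 0.1108 0.4255] [-3.1145e+00 -4.1050e-01  1.6000e-03] [-0.5 -0.3 -0.2] 0.0005348089762645035 [ 0.33  0.37 -0.72  1.75  0.26  1.12 -1.78]
```

Call:
carry_out --rows '[{"dx":0.0,"dy":0.0,"dz":0.002,"turn":0.0,"grip":0.0},{"dx":0.0,"dy":0.0,"dz":0.004,"turn":0.0,"grip":0.0},{"dx":0.0,"dy":0.0,"dz":0.006,"turn":0.0,"grip":0.0},{"dx":0.0,"dy":0.0,"dz":0.006,"turn":0.0,"grip":0.0}]'

```text
time_s: 11.67
position: [0.548, 0.1108, 0.421]
tcp_rot: [3.114, 0.41, 0.001]
contact_force: [-1.8, -0.1, 5.1]
grip_width: 0.0006
```

```bash
python3 st.py; python3 red.py
```

```text
11.6667 [0.548  0.1108 0.421 ] [3.1144e+00 4.1000e-01 7.0000e-04] [-1.8 -0.1  5.1] 0.0005587176149083948 [ 0.32  0.37 -0.72  1.76  0.27  1.11 -1.79]
[(26, np.float64(338.5), np.float64(200.0), np.float64(338.3), np.float64(200.2), np.int64(334), np.int64(343), np.int64(197), np.int64(203)), (229, np.float64(323.5), np.float64(241.5), np.float64(323.5), np.float64(241.5), np.int64(313), np.int64(334), np.int64(234), np.int64(249))]
[]
wrist
[(751, np.float64(497.0), np.float64(246.0), np.float64(496.5), np.float64(245.5), np.int64(478), np.int64(516), np.int64(228), np.int64(264))]
```

Call:
carry_out --rows '[{"dx":0.0,"dy":0.0,"dz":0.002,"turn":0.0,"grip":0.0},{"dx":0.0,"dy":0.0,"dz":0.003,"turn":0.0,"grip":0.0},{"dx":0.0,"dy":0.0,"dz":0.003,"turn":0.0,"grip":0.0}]'

```text
time_s: 12.07
position: [0.5479, 0.1111, 0.4206]
tcp_rot: [3.113, 0.41, 0.002]
contact_force: [-8.8, -3.2, 22.1]
grip_width: 0.0007
```

The force rose to 22 N with no further travel, so the bar is seated. I retreat upward and look.

Call:
carry_out --rows '[{"dx":0.0,"dy":0.0,"dz":-0.02,"turn":0.0,"grip":0.0},{"dx":0.0,"dy":0.0,"dz":-0.06,"turn":0.0,"grip":0.0},{"dx":0.0,"dy":0.0,"dz":-0.1,"turn":0.0,"grip":0.0},{"dx":0.0,"dy":0.0,"dz":-0.12,"turn":0.0,"grip":0.0},{"dx":-0.04,"dy":0.0,"dz":-0.12,"turn":0.0,"grip":0.0},{"dx":-0.08,"dy":0.0,"dz":-0.12,"turn":0.0,"grip":0.0},{"dx":-0.12,"dy":0.0,"dz":-0.12,"turn":0.0,"grip":0.0},{"dx":-0.12,"dy":0.0,"dz":-0.12,"turn":0.0,"grip":0.0},{"dx":-0.12,"dy":0.0,"dz":-0.12,"turn":0.0,"grip":0.0}]'

```text
time_s: 12.82
position: [0.4303, 0.0794, 0.5378]
tcp_rot: [3.111, 0.407, 0.003]
contact_force: [0.2, 0.1, 0.8]
grip_width: 0.0004
```

```bash
python3 st.py; python3 red.py; python3 - <<'E'
from red import *
a=cam("scene");b=cam("side")
P=[np.r_[O+(-.0366)*u+.0045*w,.231],np.r_[O+(-.0366)*u+.0045*w,.221],np.r_[O+.0644*u+.0045*w,.243]]
print(proj(a,P).round(1),proj(b,P).round(1))
i=np.hstack([cv2.resize(a["color"][160:260,290:370],None,fx=5,fy=5,interpolation=3),cv2.resize(b["color"][130:230,250:330],None,fx=5,fy=5,interpolation=3)])
cv2.imwrite("pics/b6.png",i[:,:,::-1])
E
```

```text
12.8167 [0.4303 0.0794 0.5378] [3.1111e+00 4.0700e-01 2.7000e-03] [0.2 0.1 0.8] 0.0004222257744046814 [ 0.52 -0.02 -0.75  1.86 -0.01  1.29 -1.54]
[(27, np.float64(338.5), np.float64(200.0), np.float64(338.4), np.float64(200.2), np.int64(334), np.int64(343), np.int64(197), np.int64(203)), (228, np.float64(323.5), np.float64(241.5), np.float64(323.5), np.float64(241.6), np.int64(313), np.int64(334), np.int64(234), np.int64(249))]
[(104, np.float64(295.0), np.float64(147.5), np.float64(294.8), np.float64(147.2), np.int64(288), np.int64(302), np.int64(144), np.int64(151)), (25, np.float64(290.0), np.float64(177.0), np.float64(290.4), np.float64(177.1), np.int64(286), np.int64(294), np.int64(175), np.int64(179))]
wrist
[(2359, np.float64(613.0), np.float64(53.0), np.float64(614.7), np.float64(53.0), np.int64(587), np.int64(639), np.int64(24), np.int64(82)), (458, np.float64(446.5), np.float64(49.0), np.float64(446.4), np.float64(48.9), np.int64(434), np.int64(459), np.int64(34), np.int64(64))]
tab boxx -0.1784 boxy 0.0054 z 0.2226 [0.0004 0.0004]
hole boxx -0.0376 boxy 0.0045 z 0.2221 [0.0004 0.0004]
[[338.5 197.5]
 [338.3 200.2]
 [347.5 169.1]] [[290.1 174.9]
 [290.3 177.6]
 [286.3 196.7]]
```

View pics/b6.png

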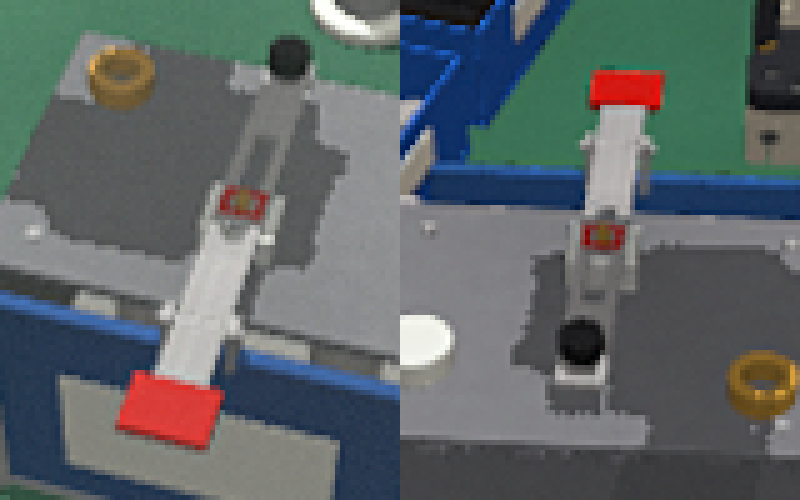

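Both views show the pin standing inside the red-framed hole with the bar level. The hole is at box x -0.0376 and top z 0.222, against the pin at -0.0366 and a seated top of 0.221. The collar and cap look unmoved, so I hand in.

```bash
python3 -c "
from bench import arm
print(arm.job_done())"
```

```text
the job is handed in; nothing more can be done
None
```

The vent is now held a little open, with the red-framed hole fully down over the pin, and I handed the job in at about 13 s.

I pressed the tab to its end stop, which lifted the stay off the pin. Then I pushed the flap inward on its outer face beside the stay, pressed the knob down, and moved the arm clear.

**Last checks**
- **Fit:** both fixed cameras show the pin inside the red-framed hole. The hole measured box x -0.0376 m, against -0.0366 m for the pin.
- **Fully down:** the frame's top is at z 0.222 m (about 0.221 m expected when seated). The bar is roughly level, and a final 22 N press on the knob moved it only 0.4 mm.
- **Robot clear:** the contact force read under 1 N, which is sensor noise.
- **Bystanders:** the collar and cap look unmoved in the last picture. I did not re-measure them or the other bystanders.

**What disagreed**
- **Vertical force during the push:** the first flap push put about 20 N upward on the tool. I eased it by raising the tool and never found the exact cause.
- **Last nudge:** a final 1.3 mm push did not move the flap, but the remaining offset was within the hole's clearance.

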